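# Fetch the needle tin from behind the thread spools

## Task

The needle tin stands hemmed in behind the three thread spools: first move all three spools off the board and stand them upright in the white tray. With all three waiting there, take the tin and set it down in the middle of the cork coaster, and only then put every spool back upright on the middle of the pad of its own colour. Do not push the button jar about.

Things in the scene. Friction and masses are not known exactly. Their poses are not given: they have to be found in the camera images.
- spool_red: the red thread spool, upright, 115 mm tall, 0.12 to 0.21 kg: a white foot 56 mm across and 6 mm high, a straight red winding 46 mm across from 6 to 95 mm up, a white neck 24 mm across from 95 to 115 mm. Rigid and round. Origin at the centre of its underside, z up its axis. It starts standing on the pad of its colour
- spool_blue: the blue thread spool, upright, 115 mm tall, 0.12 to 0.21 kg: a white foot 56 mm across and 6 mm high, a straight blue winding 46 mm across from 6 to 95 mm up, a white neck 24 mm across from 95 to 115 mm. Rigid and round. Origin at the centre of its underside, z up its axis. It starts standing on the pad of its colour
- spool_yellow: the yellow thread spool, upright, 115 mm tall, 0.12 to 0.21 kg: a white foot 56 mm across and 6 mm high, a straight yellow winding 46 mm across from 6 to 95 mm up, a white neck 24 mm across from 95 to 115 mm. Rigid and round. Origin at the centre of its underside, z up its axis. It starts standing on the pad of its colour
- pad_red: the flat red disc, 68 mm across and 3 mm thick, fixed on the spool board: the home of the red spool. Origin at the centre of its underside, so the spool stands 3 mm above it. The board is plywood, 150 x 200 mm, its top 12 mm above the table; which colour has which of the three homes differs from start to start
- pad_blue: the flat blue disc, 68 mm across and 3 mm thick, fixed on the spool board: the home of the blue spool. Origin at the centre of its underside, so the spool stands 3 mm above it. The board is plywood, 150 x 200 mm, its top 12 mm above the table; which colour has which of the three homes differs from start to start
- pad_yellow: the flat yellow disc, 68 mm across and 3 mm thick, fixed on the spool board: the home of the yellow spool. Origin at the centre of its underside, so the spool stands 3 mm above it. The board is plywood, 150 x 200 mm, its top 12 mm above the table; which colour has which of the three homes differs from start to start
- tin: the low round steel needle tin, green spot on top, 52 mm across, 32 mm high, 0.08 to 0.15 kg, on the bare wood of the board. Origin at the centre of its underside. The spools hem it in, each 62 mm from it centre to centre (outer two 71 mm from the middle one), too near for a gripper. A loose brass thimble, 18 mm wide and 22 mm high, stands on the board's back corner, 86 mm from the tin
- coaster: the round cork coaster, 96 mm across and 4 mm thick, fixed on the table to one side of the spool board. Origin at the centre of its underside; the tin stands 4 mm above it
- tray: the white open tray fixed on the table on the other side of the board: 260 mm along its x, 130 mm along its y, walls 5 mm thick and 18 mm high, floor 5 mm thick. Origin at the centre of its underside, inner floor 5 mm above; room for three spools in a line along its x, 80 mm apart. It and the coaster change sides from start to start
- jar: a bystander: a green glass button jar with an orange lid, 57 mm across and 60 mm high, loose, standing 120 to 140 mm from the coaster's centre, on the robot's side. Origin at the centre of its underside
Things that resemble listed ones, but are neither listed nor needed, are in the scene too. There is more than one size of the spool_yellow; the one meant has the size given above.

How it is judged:
By the outcome, as a careful person would: the job done as asked, in the order asked, and still so for the second after the job is handed in, with the robot touching nothing.
It also fails if it takes over 141 s, if anything falls off the work surface, if the arm or the gripper's body presses on something with over 40 N, if the wrist force passes 120 N, or if a joint passes its speed limit or range.

## Robot

A 6-joint arm with a two-finger parallel gripper is mounted at the origin on the work surface. World frame = base frame: x ahead of the robot, y to its left, z up, the work surface at z = 0. Lengths are in m, angles in rad, forces in N, time in s.
With the tool pointing down it reaches from about 0.375 to 0.925 m from the base axis. Payload 5.7 kg.
Tool frame: the origin (TCP) lies on the mounting face of the last link; the fingertips stand 182 mm ahead of it and the grasp point (between the pads) lies 163 mm ahead of it (ctrl.grasp_offset is the distance from the TCP to the grasp point, in m); z points along the fingers, y is the direction in which the jaws open and shut (so a half turn about z gives the same grasp; the last joint's range is limited). The gripper opens to 88 mm and grips with 3 to 60 N. Pads are 20 mm wide; open, the fingers measure 115 mm over their backs; the gripper's body (75 mm by 178 mm) begins 61 mm behind the grasp point.
Start: joints at [1.128, 0.359, 1.51, -0, 1.272, -0.115], TCP at [0.193, 0.568, 0.405] pointing down, gripper open.
Joint ranges: [-2.97, 2.97], [-1.01, 2.36], [0.21, 2.38], [-0.96, 4.11], [0.2, 2.71], [-2.98, 2.98]. Speed limits (rad/s): [2.39, 2.39, 3.14, 3.14, 3.14, 3.14].

## Interface

Orientations are given as a rotation vector (axis times angle).
In Python, from cell import ctrl, imaging, job, monitor gives the robot as it stands. Calls block until the motion is done:
- ctrl.reach(position, orientation): joint-space move of the TCP to a pose.
- ctrl.servo_line(position, ori=None, velocity=0.15, contact_N=None): straight line of the TCP; ori=None keeps the orientation; velocity is the mean speed in m/s. With contact_N (N) it stops when the force on the tool has changed by that much, and returns True; else False.
- ctrl.set_joints(angles): joint-space move.
- ctrl.move_gripper(opening): finger opening in m; the grip force is fixed at half the most; returns when the fingers have stopped.
- ctrl.dwell(seconds).
- ctrl.solve_ik(position, orientation): joint angles nearest the present ones, or None.
- imaging.read_camera(name): name is "side" or "top"; returns a dict with "frame" (384x512x3 uint8, red, green, blue), "fx", "fy", "cx", "cy" (pixels), "position" and "rotation" of the camera in the world. Camera axes: x right, y down, z forward; pixel columns grow to the right and rows downward; lengths in m; the calibration is good to about 2 mm. A picture is of the moment at which its call begins. There is no depth.
A pose or a line that the arm cannot do raises ctrl.PlanningError and nothing moves.
- job.finish_job(): hands the job in, once; it reports no verdict.
Readings, each from a call of its own:
- monitor.get_time_s(): time.
- monitor.get_joint_pos(): joint angles.
- monitor.get_dq(): joint speeds.
- monitor.get_joint_torque(): joint torques, N m.
- monitor.get_tool_pos(): TCP position.
- monitor.get_ee_rot(): TCP orientation.
- monitor.get_wrist_force(): force on the tool from outside, world axes, zero at the start.
- monitor.get_torque(): the same for the moment, N m.
- monitor.get_grip_width(): finger opening in m.
Only numpy, scipy, OpenCV 4.12 (cv2) and the standard library are available. Lean on these libraries where they do the work, as an engineer would, in place of code of your own. Each camera call takes 0.05 s, during which the arm holds its last target. There are 200 camera calls.

## Working session

There is one attempt and no reset: what is moved stays moved. The work goes in short steps, each a Python script; the robot and the scene stay as the last script left them, time stands still between calls to the robot, and variables do not carry over. Pictures are saved under pics/ and viewed, about 12 in all and at most 16, crops included, and the job is handed in when it is done.

```bash
ls; mkdir -p pics; python3 - <<'E'
from cell import ctrl, imaging, job, monitor
import cv2,numpy as np
for n in ("top","side"):
    c=imaging.read_camera(n); cv2.imwrite(f"pics/{n}0.png",c["frame"][:,:,::-1])
    print(n,c["fx"],c["fy"],c["cx"],c["cy"],c["position"],np.round(c["rotation"],4).tolist())
print(monitor.get_time_s(),monitor.get_ee_rot(),ctrl.grasp_offset)
E
```

```text
pics
top 493.12646624605185 493.12646624605185 249.55257188077627 188.83519528929548 [ 0.33063784 -0.01617579  1.19145235] [-2.1288, 2.1401, -0.1773]
side 364.38110087679024 364.38110087679024 256.4714431205573 196.52790373163424 [ 0.40968057 -0.81726399  0.7167372 ] [-2.2561, 0.1395, -0.0948]
0.1 [-5.12504360e-01 -3.09904074e+00  2.51952713e-03] 0.1633
```

View pics/top0.png

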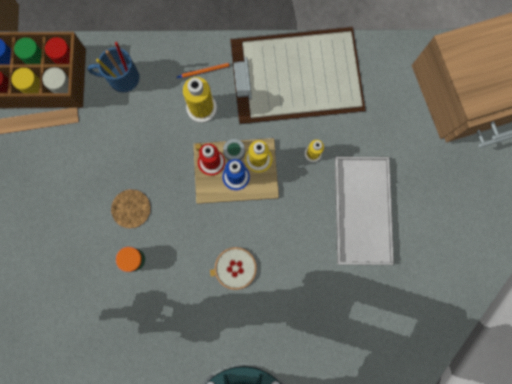

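View pics/side0.png

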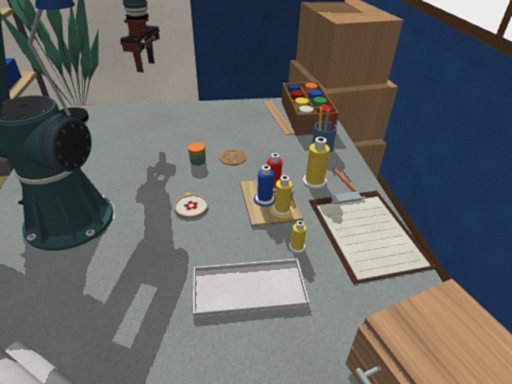

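```bash
python3 - <<'E'
import cv2,numpy as np
t=cv2.imread("pics/top0.png");s=cv2.imread("pics/side0.png")
a=cv2.resize(t[75:210,180:330],(800,720),interpolation=cv2.INTER_CUBIC)[:600]
b=cv2.resize(s[135:265,230:340],(508,600),interpolation=cv2.INTER_CUBIC)
cv2.imwrite("pics/cropt.png",cv2.resize(t[75:210,180:330],(666,600),interpolation=cv2.INTER_CUBIC));cv2.imwrite("pics/crops.png",b)
E
```

```text
(no output)
```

View pics/cropt.png

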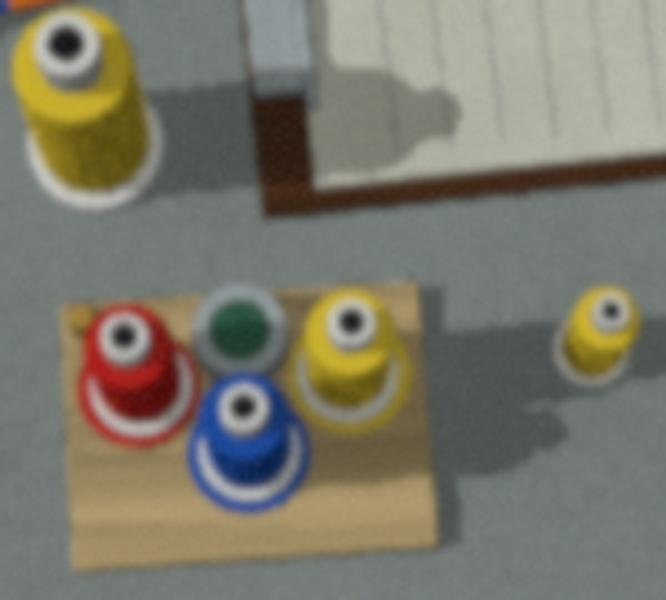

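View pics/crops.png

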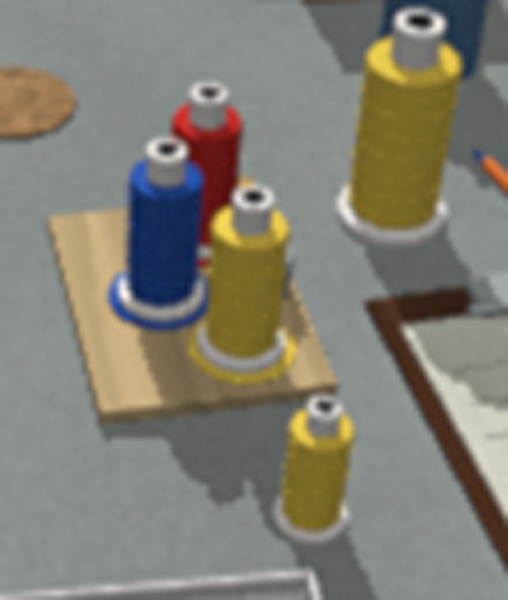

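Top view, three yellow spools: large one at (199,98), one on the board at (258,153), small one at (315,150). The board one is meant: it has the same size as red and blue, and it stands on the yellow pad. Homes run red left, blue nearest the robot, yellow right. The tin is at (233,149), the thimble at the back-left corner (198,147), the coaster left at (131,208), the jar at (128,260) and the tray right at (365,211).

```bash
cat > h.py <<'E'
from cell import ctrl, imaging, job, monitor
import cv2,numpy as np
from scipy.spatial.transform import Rotation as R
def ray(c,uv):
    d=np.array([(uv[0]-c["cx"])/c["fx"],(uv[1]-c["cy"])/c["fy"],1.])
    return np.array(c["position"]),R.from_rotvec(c["rotation"]).as_matrix()@d
def at(c,uv,z):
    p,d=ray(c,uv); return (p+d*(z-p[2])/d[2])[:2]
def proj(c,P):
    q=(np.atleast_2d(P)-c["position"])@R.from_rotvec(c["rotation"]).as_matrix()
    return np.c_[q[:,0]/q[:,2]*c["fx"]+c["cx"],q[:,1]/q[:,2]*c["fy"]+c["cy"]]
E
python3 - <<'E'
from h import *
np.set_printoptions(precision=4,suppress=True)
t=imaging.read_camera("top");s=imaging.read_camera("side")
ct=lambda x,y:((x+.5)/4.44-.5+180,(y+.5)/4.444-.5+75)
cs=lambda x,y:((x+.5)/4.618-.5+230,(y+.5)/4.615-.5+135)
for n,a,b in (("red",(123,336),(210,92)),("blue",(243,407),(167,150)),("yel",(351,322),(254,196))):
    print(n,at(t,ct(*a),.13),at(s,cs(*b),.13))
print("tin",at(t,ct(239,329),.044)); print("thimble",at(t,ct(82,320),.034))
print("big yellow foot",at(t,ct(94,150),.003),"small",at(t,ct(592,350),.003))
f=cv2.cvtColor(t["frame"],cv2.COLOR_RGB2HSV)
def blob(roi,lo,hi):
    m=np.zeros(f.shape[:2],np.uint8);x0,y0,x1,y1=roi;m[y0:y1,x0:x1]=cv2.inRange(f,lo,hi)[y0:y1,x0:x1]
    n,l,st,ce=cv2.connectedComponentsWithStats(m);k=1+np.argmax(st[1:,4]);print(st[k]);return ce[k],l==k
c,_=blob((100,180,165,240),(5,70,60),(25,255,255));print("coaster",c,at(t,c,.004))
c,_=blob((100,240,165,285),(3,150,100),(18,255,255));print("jar",c,at(t,c,.06))
c,m=blob((325,145,405,275),(0,0,135),(179,30,255));r=cv2.minAreaRect(np.argwhere(m)[:,::-1].astype(np.float32));print("tray",r)
print(at(t,r[0],.018),[at(t,p,.018) for p in cv2.boxPoints(r)])
c,m=blob((185,130,290,210),(10,60,100),(22,255,255));
for p in [(65,303),(416,281),(437,546),(74,568)]: print("board",at(t,ct(*p),.012))
print(at(t,(236,268),.01))
E
```

```text
red [0.5958 0.0768] [0.5975 0.0764]
blue [0.5594 0.017 ] [0.5602 0.0151]
yel [ 0.6024 -0.0368] [ 0.604 -0.037]
tin [0.6208 0.0219]
thimble [0.6289 0.1076]
big yellow foot [0.7357 0.1053] small [ 0.6181 -0.1734]
[ 111  190   40   38 1186]
coaster [130.3364 208.4233] [0.4832 0.2733]
[116 247  25  24 478]
jar [128.2113 258.8138] [0.3607 0.2605]
[ 335  156   58  109 5461]
tray ((363.40814208984375, 210.2339324951172), (108.84567260742188, 55.37377166748047), 88.60282135009766)
[ 0.4741 -0.2886] [array([ 0.6064, -0.2236]), array([ 0.609 , -0.3587]), array([ 0.3465, -0.3513]), array([ 0.3441, -0.221 ])]
[ 194  139   85   64 2136]
board [0.6443 0.1195]
board [ 0.6558 -0.0755]
board [ 0.507  -0.0849]
board [0.4959 0.1126]
[0.3391 0.0169]
```

```bash
cat >> h.py <<'E'
G=ctrl.grasp_offset
def ori(yaw,p):
    """tool down, jaws along `yaw` from world x; the half turn with the smaller last joint"""
    best=None
    for k in (0,np.pi):
        y=np.array([np.cos(yaw+k),np.sin(yaw+k),0]);z=np.array([0,0,-1.])
        o=R.from_matrix(np.c_[np.cross(y,z),y,z]).as_rotvec(); q=ctrl.solve_ik(p,o)
        if q is not None and (best is None or abs(q[5])<abs(best[0])): best=(q[5],o)
    return best[1]
def move(src,sz,syaw,dst,dz,dyaw,local,lift,wide=.066):
    """src,dst xy; sz,dz underside heights; local: grasp height on the object; lift: underside height in transit"""
    h=lambda z:z+local+G
    P=lambda xy,z:np.array([xy[0],xy[1],h(z)])
    o=ori(syaw,P(src,lift)); ctrl.move_gripper(wide)
    ctrl.reach(P(src,lift),o); print("at src",monitor.get_tool_pos().round(4) if hasattr(monitor.get_tool_pos(),'round') else monitor.get_tool_pos())
    if ctrl.servo_line(P(src,sz),velocity=.12,contact_N=12): print("CONTACT descending",monitor.get_tool_pos()); return False
    ctrl.move_gripper(0.0); w=monitor.get_grip_width(); print("width",w)
    ctrl.servo_line(P(src,lift),velocity=.15)
    o=ori(dyaw,P(dst,lift)); ctrl.reach(P(dst,lift),o)
    print("carry width",monitor.get_grip_width())
    ctrl.servo_line(P(dst,dz+.008),velocity=.15)
    c=ctrl.servo_line(P(dst,dz-.004),velocity=.02,contact_N=3)
    print("touch",c,monitor.get_tool_pos()[2]-h(dz))
    ctrl.move_gripper(wide); ctrl.servo_line(P(dst,max(lift,dz+.09)),velocity=.2)
    print("t",monitor.get_time_s()); return True
def shot(tag):
    t,s=imaging.read_camera("top"),imaging.read_camera("side")
    for n,c in (("top",t),("side",s)): cv2.imwrite(f"pics/{n}{tag}.png",c["frame"][:,:,::-1])
    return t,s
Y=np.pi/2
E
python3 - <<'E'
from h import *
move((.560,.0162),.015,0,(.554,-.290),.005,Y,.078,.17)
shot(1)
print(monitor.get_wrist_force())
E
python3 - <<'E'
import cv2,numpy as np
a=cv2.imread('pics/top1.png')[100:300,170:420];b=cv2.imread('pics/side1.png')[110:330,170:390]
cv2.imwrite('pics/m1.png',np.hstack([cv2.resize(a,(437,350)),cv2.resize(b,(350,350))]))
E
```

```text
at src [0.5599 0.017  0.4113]
width 0.045450357240148176
carry width 0.045429168941933974
touch True 0.00012760240763626252
t 10.5333
[-0.44761749 -0.35988407 -0.59932905]
```

View pics/m1.png

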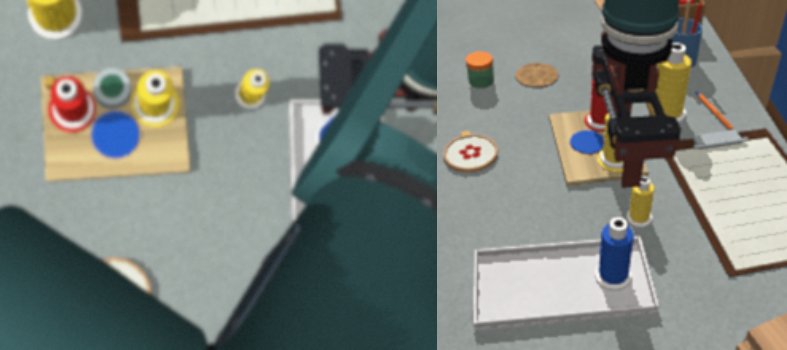

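Blue is upright in the tray's far slot (side view, about (340,270)), the blue pad is clear, and nothing else has moved. Red and yellow are next.

```bash
python3 - <<'E'
from h import *
ok=move((.6602-.0635,.0766),.015,Y,(.394,-.287),.005,Y,.078,.17)
if ok: ok=move((.6032,-.0369),.015,Y,(.474,-.2885),.005,Y,.078,.17)
if ok:
    p=(.5,.2,.45); ctrl.reach(p,ori(Y,p))
t,s=shot(2)
f=cv2.cvtColor(t["frame"],cv2.COLOR_RGB2HSV)
for n,lo,hi,z in (("blue",(105,150,60),(125,255,255),.015),("red",(0,180,80),(5,255,255),.015),("yellow",(24,150,90),(32,255,255),.015),("spot",(65,80,30),(90,255,255),.044)):
    m=np.zeros(f.shape[:2],np.uint8);m[130:210,185:290]=cv2.inRange(f,lo,hi)[130:210,185:290]
    _,l,st,ce=cv2.connectedComponentsWithStats(m);k=1+np.argmax(st[1:,4]);print(n,st[k],at(t,ce[k],z))
a=t["frame"][100:290,95:420,::-1];b=s["frame"][110:330,170:390,::-1]
cv2.imwrite('pics/m2.png',np.hstack([cv2.resize(a,None,fx=1.5,fy=1.5),cv2.resize(b,(285,285))]))
E
```

```text
at src [0.5968 0.0763 0.4113]
width 0.04597242161058684
carry width 0.04590927992626609
touch True -0.00028390178488141293
t 21.2917
at src [ 0.6028 -0.0378  0.4112]
width 0.04584745686157022
carry width 0.045816530417333905
touch True -7.169251131736165e-05
t 30.0833
blue [223 165  26  24 497] [0.55867744 0.01741485]
red [198 149  26  26 521] [0.59563018 0.07839964]
yellow [245 146  28  26 568] [ 0.60274489 -0.0380602 ]
spot [228 144  12  11 105] [0.62038883 0.02161698]
```

View pics/m2.png

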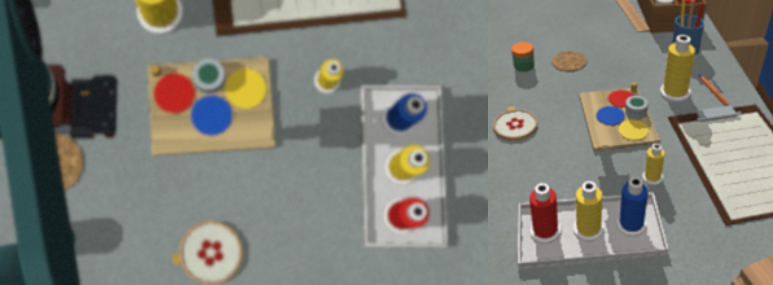

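All three spools are upright in the tray: red at (408,214), yellow at (410,162) and blue at (407,112) in the mosaic. The pads and tin are clear. The tin is next.

```bash
python3 - <<'E'
from h import *
ok=move((.6206,.0218),.012,Y,(.4832,.2733),.004,Y,.025,.13)
p=(.5,-.1,.43); ctrl.reach(p,ori(Y,p))
t,s=shot(3)
f=cv2.cvtColor(t["frame"],cv2.COLOR_RGB2HSV)
for n,roi,lo,hi,z in (("spot",(105,185,160,230),(65,80,30),(90,255,255),.036),("jar",(100,235,165,285),(3,150,100),(18,255,255),.06)):
    x0,y0,x1,y1=roi;m=np.zeros(f.shape[:2],np.uint8);m[y0:y1,x0:x1]=cv2.inRange(f,lo,hi)[y0:y1,x0:x1]
    _,l,st,ce=cv2.connectedComponentsWithStats(m);k=1+np.argmax(st[1:,4]);print(n,st[k],at(t,ce[k],z))
a=t["frame"][130:290,95:275,::-1];b=s["frame"][110:330,170:390,::-1]
cv2.imwrite('pics/m3.png',np.hstack([cv2.resize(a,(450,400),interpolation=2),cv2.resize(b,(340,400))]))
E
```

```text
at src [0.6206 0.022  0.3185]
width 0.051605927485980856
carry width 0.05146807050693916
touch True 0.000513321353156182
t 42.0583
spot [120 201  13  12 111] [0.48402029 0.27574255]
jar [116 247  25  24 479] [0.36049344 0.26005426]
```

View pics/m3.png

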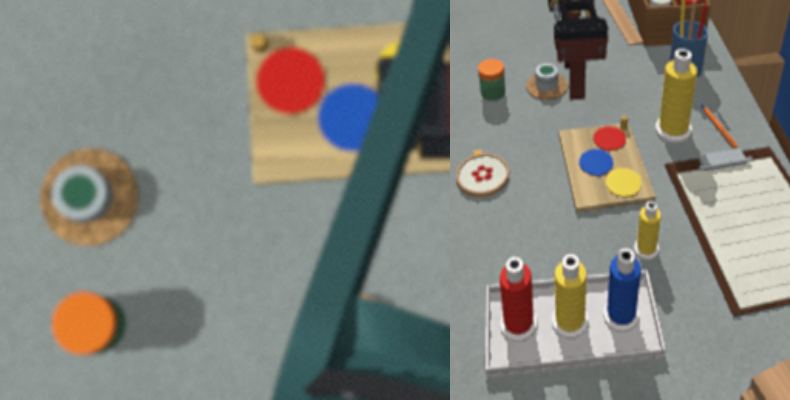

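The tin sits on the coaster, with its spot computed within 3 mm of the centre, and the jar is unmoved. Now the spools go home, blue last.

```bash
python3 - <<'E'
from h import *
ok=move((.394,-.287),.005,Y,(.596,.0776),.015,Y,.078,.17)
ok=ok and move((.474,-.2885),.005,Y,(.603,-.0375),.015,Y,.078,.17)
ok=ok and move((.554,-.290),.005,Y,(.5592,.0168),.015,0,.078,.17)
p=(.45,-.3,.45); ctrl.reach(p,ori(Y,p))
t,s=shot(4)
a=t["frame"][130:290,95:275,::-1];b=s["frame"][110:330,170:390,::-1]
b=s["frame"][135:265,200:310,::-1]
cv2.imwrite('pics/m4.png',np.hstack([cv2.resize(a,(450,400),interpolation=2),cv2.resize(b,(340,400),interpolation=2)]))
print(monitor.get_time_s())
E
```

```text
at src [ 0.3943 -0.2866  0.4114]
width 0.0456533226294969
carry width 0.04566857963212244
touch True -0.00010281878931295285
t 53.625
at src [ 0.4742 -0.2883  0.4113]
width 0.04558821763731046
carry width 0.04599643611415681
touch True -4.946379016590452e-05
t 63.325
at src [ 0.5542 -0.2891  0.4112]
width 0.04535485866868593
carry width 0.04612657500075864
touch True 5.008433161712844e-05
t 72.0
73.375
```

View pics/m4.png

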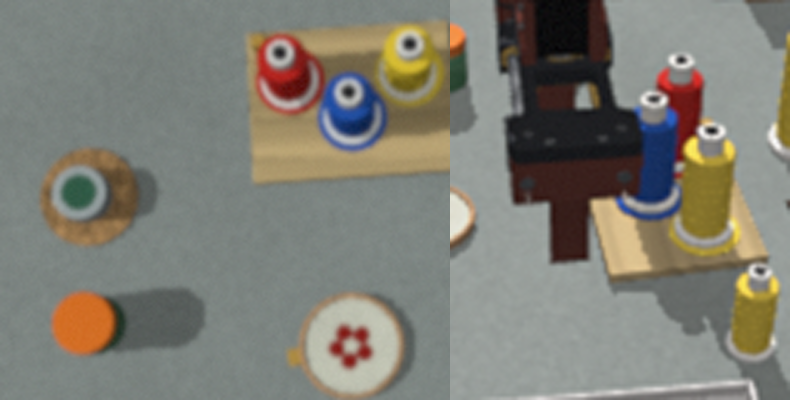

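```bash
python3 -c "
from h import *
job.finish_job()"
```

```text
the job is handed in; nothing more can be done
```

I carried out the job in the order asked and handed it in at about 73 s of the 141 s allowed. No verdict was reported.

- **Spools to the tray:** I moved blue, red and yellow off the board. A picture showed all three upright in the tray before I touched the tin. Of the three yellow spools in the scene, I used the one standing on the yellow pad, because it matches red and blue in size.
- **Tin:** it stands on the cork coaster. The camera put its spot about 2.5 mm from the coaster's measured centre, mostly in y. I left it, since the calibration is only good to about 2 mm.
- **Spools home:** red, yellow and blue each went back to their own pad. In the last top and side pictures all three are upright and look centred by eye. I took no numeric measurement of where they ended up.
- **Jar and thimble:** the jar measured within 0.5 mm of its starting position after the tin was placed, and looks the same in the last picture. The thimble stayed on the board's back corner; in the last picture it is mostly hidden behind the red spool.
- **Contacts:** no approach stopped on an unexpected contact, and each object was set down within about 0.5 mm of the expected height.

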